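# Stopper the gassed bottles and hold the last stopper ready over its mouth

### The arm

A 7-joint arm with a two-finger parallel gripper is mounted at the origin on the work surface. World frame = base frame: x ahead of the robot, y to its left, z up, the work surface at z = 0. Lengths are in m, angles in rad, forces in N, time in s.
With the tool pointing down it reaches from about 0.425 to 0.875 m from the base axis. Payload 4.7 kg.
Tool frame: the origin (TCP) lies at the very end of the fingers, on their centre line; the grasp point (between the pads) lies 19 mm behind it; z points along the fingers, y is the line along which they close (so a half turn about z gives the same grasp; the last joint's range is limited). The gripper opens to 85 mm and grips with 20 to 120 N. Pads are 22 mm wide; open, the fingers measure 114 mm over their backs; the gripper's body (76 mm by 85 mm) begins 54 mm behind the grasp point. The pads swing forward as they close: fully open they stand 13 mm farther back than shut.
Start: joints at [1.304, 0.321, -0.07, 1.45, 0.023, 1.371, -0.057], TCP at [0.18, -0.625, 0.198] pointing down, gripper open.
Joint ranges: [-2.86, 2.86], [-0.3, 2.09], [-1.38, 1.24], [0.06, 2.45], [-1.56, 4.7], [0.09, 2.05], [-2.69, 2.69]. Speed limits (rad/s): [2.57, 2.57, 3.14, 3.14, 3.14, 3.14, 3.14].

### API

Orientations are given as a unit quaternion [x, y, z, w].
In Python, from bench import readout, cams, job_done, regions_of, landmark_of gives the robot as it stands.
- The arm moves only by the shell command python3 -m inch 'ROWS' [OPENING] [FORCE]. ROWS is JSON, a list of rows, each a list of 6 numbers: the shift along the tool's x, y, z in units of 0.3 m (1.0 is 0.3 m), then the turn, a rotation vector about the tool's x, y, z in units of 60 degrees (1.0 is 60 degrees). In form: [[dx, dy, dz, ax, ay, az], ...]. A call has 1 to 8 rows; each row is the pose to reach, as a shift and turn from the pose commanded when the call began, along the tool's axes at that moment; what a row does not reach only later rows make up. A row lasts 1/8 s, in which the tool goes at most 62.5 mm and 10.7 degrees, less where a joint would pass 70% of its speed; a pose out of reach is approached as far as the arm can. A call with a number of a shift or a turn outside -1 to 1 is refused whole. A call with a gripper value outside its range is refused whole. OPENING is the finger opening in mm, from 0 to 85.4, set as the call begins (- or left out, the last holds). The fingers move at their own pace and stop on an object; FORCE is the grip in N (left out, the last holds). Time passes only in rows, so rows that repeat a pose let the fingers close. It gives the time, the measured TCP pose, the force, the opening and the grip force at its end, in the units of the state.
- readout.read_state(): the state, without advancing time (a new reading comes with each control period).
- cams.grab_frame(name): name is "scene" or "top" or "wrist"; returns a dict with "image" (384x512x3 uint8, red, green, blue), "mtx" (3x3 intrinsics, pixels), "rvec" (rotation vector, rad) and "tvec" (3), from world to camera coordinates, as OpenCV has them. Camera axes: x right, y down, z forward; pixel columns grow to the right and rows downward; lengths in m; the calibration is good to about 2 mm. A picture is of the moment at which its call begins. There is no depth.
- job_done(): hands the job in; it is judged then, once.
Trained networks look in the newest picture that a camera, given by its name, has taken for a name from the list of things; names that differ only in an ending like _2 or _b are one class to them, and where a whole thing is asked for, a point or a joint stands for the part that bears it (a point fixed in the world has none). Each returns a list of dicts, best first, with "p" (0 to 1); they miss things now and then, are a little off and sometimes report something else, mostly with a low value. They report only what shows in the picture. A call takes as long as a camera call.
- regions_of(camera, query): "mask" (384x512 bool, what is visible of it) and "extent" ([left, top, right, bottom] in pixels, round what is visible of it).
- landmark_of(camera, query): "xy" ([column, row] in pixels: a listed point, or the origin of a listed thing).
The state is a dict: "time": time; "joint_positions": joint angles; "dq": joint speeds; "joint_efforts": joint torques, N m; "position": TCP position; "tool_rot": TCP orientation; "contact_force": force on the tool from outside, world axes, zero at the start; "torque": the same for the moment, N m; "grip_width": finger opening in m; "grip_force": force on a finger pad.
Only numpy, scipy, OpenCV 4.12 (cv2) and the standard library are available. Lean on these libraries where they do the work, as an engineer would, in place of code of your own. Each camera call takes 0.05 s, during which the arm holds its last target. There are 200 camera calls.

### The job

The two open square-shouldered half bottles already have their preserving gas: put a stopper from the oak stand fully home in each, one after the other, and let go of it. Then carry the third stopper clear of the glassware to the open sloping-shouldered half bottle, which is still to be gassed, and finish while holding it there: upright, centred over the mouth, its tip about a centimetre above the rim and not touching the bottle, so that I can slip the gas tube in under it. Do not let go at the end, and do not shift or knock over the bottles or anything else on the table.

Things in the scene. Friction and masses are not known exactly. Their poses are not given: they have to be found in the camera images.
- stopper_stand: oak stand for the stoppers, a block 56 (its x) by 180 (its y) by 42 high, fixed to the table; three bores 20 across, 37 deep, in a row along its y at -60, 0 and +60, one stopper hanging by its head in each, head resting on the top face. Origin: centre of its underside (lengths in mm).
- stopper_1: bottle stopper, one of three alike: turned wooden head, a cylinder 32 across and 20 high, on a tapered steel plug 30 long (17 across under the head, 9 at the tip); 50 long in all, about 60 g. Origin: centre of the plug's tip, z up along the axis to the head, so the head spans z = 30 to 50 (lengths in mm).
- stopper_1_tip (a point): centre of the plug's tip of stopper_1
- stopper_2: bottle stopper, one of three alike: turned wooden head, a cylinder 32 across and 20 high, on a tapered steel plug 30 long (17 across under the head, 9 at the tip); 50 long in all, about 60 g. Origin: centre of the plug's tip, z up along the axis to the head, so the head spans z = 30 to 50 (lengths in mm).
- stopper_2_tip (a point): centre of the plug's tip of stopper_2
- stopper_3: bottle stopper, one of three alike: turned wooden head, a cylinder 32 across and 20 high, on a tapered steel plug 30 long (17 across under the head, 9 at the tip); 50 long in all, about 60 g. Origin: centre of the plug's tip, z up along the axis to the head, so the head spans z = 30 to 50 (lengths in mm).
- stopper_3_tip (a point): centre of the plug's tip of stopper_3
- square_bottle_a: open dark-glass half bottle with straight sides and high square shoulders, free-standing, about 0.6 kg; diameter 60, sides straight up to 140, neck 28 across, rim 240 above the table; paper label. Origin: centre of its underside, z up (lengths in mm).
- square_bottle_a_mouth (a point): centre of its mouth, at the rim; the bore is 19.5 across and 45 deep; with a stopper fully home the head rests on the rim, its tip 30 below this point (lengths in mm).
- square_bottle_b: open dark-glass half bottle with straight sides and high square shoulders, free-standing, about 0.6 kg; diameter 60, sides straight up to 140, neck 28 across, rim 240 above the table; paper label. Origin: centre of its underside, z up (lengths in mm).
- square_bottle_b_mouth (a point): centre of its mouth, at the rim; the bore is 19.5 across and 45 deep; with a stopper fully home the head rests on the rim, its tip 30 below this point (lengths in mm).
- sloping_bottle: open dark-glass half bottle with long sloping shoulders, free-standing, about 0.6 kg; diameter 66, straight only up to 92, then tapering to the neck, 28 across at the mouth, rim 232 above the table; paper label. Origin: centre of its underside, z up (lengths in mm).
- sloping_bottle_mouth (a point): centre of its mouth, at the rim; the bore is 19.5 across (lengths in mm).
- glass_a: stemmed wine glass, bystander, 200 tall, bowl 77 across; origin under its foot (lengths in mm).
- glass_b: stemmed wine glass, bystander, 200 tall, bowl 77 across; origin under its foot (lengths in mm).
- carafe: glass carafe with a little red wine, bystander, 215 tall, 110 across at the base; origin under its base (lengths in mm).
- gas_can: aluminium can of preserving gas with a thin tube strapped to its side, bystander, 186 tall, 52 across; origin under its base (lengths in mm).
- sealed_bottle: square-shouldered half bottle still closed under its foil capsule, bystander, 241 tall, 60 across; origin under its base (lengths in mm).
- corkscrew: waiter's corkscrew lying flat, bystander, 120 long (its y), 13 high; origin on the table under its middle (lengths in mm).
- cork_dish: small white dish with three pulled corks, bystander, 97 across, 27 high; origin under its base (lengths in mm).

How it is judged:
On the way, in this order (a step that is already met when the one before it is completed fails the run):
1. one of the two square-shouldered bottles has a stopper fully home, let go ((((horizontal distance between stopper_1_tip and square_bottle_a_mouth below 0.005 m and z of stopper_1_tip in the frame of square_bottle_a_mouth below -0.027 m and angle between stopper_1's own z axis and vertical below 0.1 rad and contact force between the fingers and stopper_1 below 0.05 N) or (horizontal distance between stopper_2_tip and square_bottle_a_mouth below 0.005 m and z of stopper_2_tip in the frame of square_bottle_a_mouth below -0.027 m and angle between stopper_2's own z axis and vertical below 0.1 rad and contact force between the fingers and stopper_2 below 0.05 N) or (horizontal distance between stopper_3_tip and square_bottle_a_mouth below 0.005 m and z of stopper_3_tip in the frame of square_bottle_a_mouth below -0.027 m and angle between stopper_3's own z axis and vertical below 0.1 rad and contact force between the fingers and stopper_3 below 0.05 N)) or ((horizontal distance between stopper_1_tip and square_bottle_b_mouth below 0.005 m and z of stopper_1_tip in the frame of square_bottle_b_mouth below -0.027 m and angle between stopper_1's own z axis and vertical below 0.1 rad and contact force between the fingers and stopper_1 below 0.05 N) or (horizontal distance between stopper_2_tip and square_bottle_b_mouth below 0.005 m and z of stopper_2_tip in the frame of square_bottle_b_mouth below -0.027 m and angle between stopper_2's own z axis and vertical below 0.1 rad and contact force between the fingers and stopper_2 below 0.05 N) or (horizontal distance between stopper_3_tip and square_bottle_b_mouth below 0.005 m and z of stopper_3_tip in the frame of square_bottle_b_mouth below -0.027 m and angle between stopper_3's own z axis and vertical below 0.1 rad and contact force between the fingers and stopper_3 below 0.05 N)))), for 0.2 s.
2. both square-shouldered bottles have a stopper fully home, let go (((horizontal distance between stopper_1_tip and square_bottle_a_mouth below 0.005 m and z of stopper_1_tip in the frame of square_bottle_a_mouth below -0.027 m and angle between stopper_1's own z axis and vertical below 0.1 rad and contact force between the fingers and stopper_1 below 0.05 N) or (horizontal distance between stopper_2_tip and square_bottle_a_mouth below 0.005 m and z of stopper_2_tip in the frame of square_bottle_a_mouth below -0.027 m and angle between stopper_2's own z axis and vertical below 0.1 rad and contact force between the fingers and stopper_2 below 0.05 N) or (horizontal distance between stopper_3_tip and square_bottle_a_mouth below 0.005 m and z of stopper_3_tip in the frame of square_bottle_a_mouth below -0.027 m and angle between stopper_3's own z axis and vertical below 0.1 rad and contact force between the fingers and stopper_3 below 0.05 N)) and ((horizontal distance between stopper_1_tip and square_bottle_b_mouth below 0.005 m and z of stopper_1_tip in the frame of square_bottle_b_mouth below -0.027 m and angle between stopper_1's own z axis and vertical below 0.1 rad and contact force between the fingers and stopper_1 below 0.05 N) or (horizontal distance between stopper_2_tip and square_bottle_b_mouth below 0.005 m and z of stopper_2_tip in the frame of square_bottle_b_mouth below -0.027 m and angle between stopper_2's own z axis and vertical below 0.1 rad and contact force between the fingers and stopper_2 below 0.05 N) or (horizontal distance between stopper_3_tip and square_bottle_b_mouth below 0.005 m and z of stopper_3_tip in the frame of square_bottle_b_mouth below -0.027 m and angle between stopper_3's own z axis and vertical below 0.1 rad and contact force between the fingers and stopper_3 below 0.05 N))), for 0.2 s.
At the end, for the whole second after the job is handed in: Both square bottles: stopper let go, tip 27+ mm below the rim, within 5 mm of centre. Third stopper held over the sloping bottle: tip 3 to 22 mm above the rim, within 6 mm of centre, tilt under 0.12 rad, still, bottle untouched. Bottles upright, moved under 25 mm (all of step 2 and ((horizontal distance between stopper_1_tip and sloping_bottle_mouth below 0.006 m and z of stopper_1_tip in the frame of sloping_bottle_mouth between 0.003 and 0.022 m and angle between stopper_1's own z axis and vertical below 0.12 rad and linear speed of stopper_1 below 0.02 m/s and contact force between the fingers and stopper_1 above 1 N and contact force between stopper_1 and sloping_bottle below 0.05 N) or (horizontal distance between stopper_2_tip and sloping_bottle_mouth below 0.006 m and z of stopper_2_tip in the frame of sloping_bottle_mouth between 0.003 and 0.022 m and angle between stopper_2's own z axis and vertical below 0.12 rad and linear speed of stopper_2 below 0.02 m/s and contact force between the fingers and stopper_2 above 1 N and contact force between stopper_2 and sloping_bottle below 0.05 N) or (horizontal distance between stopper_3_tip and sloping_bottle_mouth below 0.006 m and z of stopper_3_tip in the frame of sloping_bottle_mouth between 0.003 and 0.022 m and angle between stopper_3's own z axis and vertical below 0.12 rad and linear speed of stopper_3 below 0.02 m/s and contact force between the fingers and stopper_3 above 1 N and contact force between stopper_3 and sloping_bottle below 0.05 N)) and contact force between each of the arm, the fingers and sloping_bottle below 0.05 N and angle between each of square_bottle_a, square_bottle_b, sloping_bottle's own z axis and vertical below 0.05 rad and distance of each of square_bottle_a, square_bottle_b, sloping_bottle from where it was at the start of the episode below 0.025 m); the arm keeps its last pose, push and grip.
It fails at once if an open bottle is tipped by more than 0.3 rad (angle between any of square_bottle_a, square_bottle_b, sloping_bottle's own z axis and vertical above 0.3 rad).
It fails at once if a bystander (wine glass, carafe, gas can, sealed bottle, corkscrew, cork dish) is shifted by more than 25 mm or knocked over (distance of any of glass_a, glass_b, carafe, gas_can, sealed_bottle, corkscrew, cork_dish from where it was at the start of the episode above 0.025 m or angle between any of glass_a, glass_b, carafe, gas_can, sealed_bottle, corkscrew, cork_dish's own z axis and vertical above 0.4 rad).
It also fails if it takes over 72 s, if anything falls off the work surface, if the arm or the gripper's body presses on something with over 40 N, if the wrist force passes 120 N, or if a joint passes its speed limit or range.

## Working session

There is one attempt and no reset: what is moved stays moved. The work goes in short steps, Python scripts to look and compute and a shell command to move; the robot and the scene stay as the last step left them, time stands still between calls to the robot, and variables do not carry over. Pictures are saved under pics/ and viewed, at most 10 in all, crops included, and the job is handed in when it is done.

```bash
mkdir -p pics; ls; cat > h.py <<'E'
import numpy as np,cv2
from bench import readout,cams,regions_of,landmark_of
from scipy.spatial.transform import Rotation as R
def cam(n):
    f=cams.grab_frame(n); return f
def ray(f,xy):
    Rm=cv2.Rodrigues(np.array(f["rvec"],float))[0]; t=np.array(f["tvec"],float).ravel()
    d=Rm.T@np.linalg.inv(np.array(f["mtx"],float))@np.array([xy[0],xy[1],1.])
    return -Rm.T@t,d
def atz(f,xy,z):
    c,d=ray(f,xy); return c+d*(z-c[2])/d[2]
def proj(f,p):
    return cv2.projectPoints(np.array(p,float).reshape(-1,3),np.array(f["rvec"],float),np.array(f["tvec"],float),np.array(f["mtx"],float),None)[0].reshape(-1,2)
E
python3 - <<'E'
from h import *
s=readout.read_state();print(s["time"],s["position"],s["tool_rot"],s["grip_width"])
fs={}
for n in("top","scene"):
    f=cam(n);cv2.imwrite(f"pics/{n}0.png",f["image"][:,:,::-1])
    print(n,"cam pos",ray(f,(256,192))[0].round(3), ray(f,(256,192))[1].round(3))
    for q,z in(("stopper_1",.012),("stopper_stand",0),("square_bottle_a_mouth",.24),("sloping_bottle_mouth",.232),("sloping_bottle",0),("square_bottle_a",0),("glass_a",0),("carafe",0),("gas_can",0),("sealed_bottle",0),("corkscrew",0),("cork_dish",0)):
        print(q,[(round(d["p"],2),np.round(d["xy"]).tolist(),atz(f,d["xy"],z)[:2].round(3).tolist()) for d in landmark_of(n,q)][:5])
E
```

```text
pics
0.0 [ 0.17988691 -0.62397366  0.19661939] [ 9.90158828e-01  1.39944851e-01 -2.01181294e-04 -9.45376036e-04] 0.0853784799753564
top cam pos [ 0.334 -0.013  1.377] [ 0.236 -0.015 -0.972]
stopper_1 [(0.62, [311.0, 264.0], [0.446, -0.177]), (0.51, [351.0, 252.0], [0.47, -0.292]), (0.51, [332.0, 259.0], [0.455, -0.237])]
stopper_stand [(0.57, [330.0, 255.0], [0.468, -0.234]), (0.44, [333.0, 259.0], [0.457, -0.241]), (0.2, [208.0, 190.0], [0.685, 0.106])]
square_bottle_a_mouth [(0.62, [175.0, 254.0], [0.472, 0.172]), (0.25, [310.0, 265.0], [0.425, -0.146]), (0.17, [205.0, 189.0], [0.627, 0.094])]
sloping_bottle_mouth [(0.69, [206.0, 191.0], [0.622, 0.092])]
sloping_bottle [(0.57, [215.0, 210.0], [0.622, 0.089])]
square_bottle_a [(0.73, [149.0, 237.0], [0.555, 0.283]), (0.61, [188.0, 265.0], [0.468, 0.174])]
glass_a []
carafe [(0.9, [303.0, 184.0], [0.685, -0.176]), (0.58, [137.0, 275.0], [0.449, 0.32])]
gas_can [(0.7, [256.0, 216.0], [0.598, -0.03]), (0.56, [330.0, 258.0], [0.461, -0.234])]
sealed_bottle []
corkscrew [(0.54, [190.0, 171.0], [0.746, 0.159])]
cork_dish [(0.89, [236.0, 1
[... 468 characters left out ...]
])]
sloping_bottle [(0.9, [291.0, 264.0], [0.618, 0.08]), (0.38, [356.0, 258.0], [0.483, 0.188]), (0.17, [297.0, 197.0], [0.377, -0.093])]
square_bottle_a [(0.64, [375.0, 297.0], [0.563, 0.288]), (0.62, [358.0, 250.0], [0.456, 0.176]), (0.36, [284.0, 309.0], [0.738, 0.158])]
glass_a [(0.79, [302.0, 225.0], [0.475, 0.004]), (0.76, [261.0, 240.0], [0.604, -0.035])]
carafe [(0.77, [204.0, 230.0], [0.684, -0.178])]
gas_can [(0.78, [412.0, 272.0], [0.431, 0.316]), (0.5, [261.0, 244.0], [0.617, -0.026])]
sealed_bottle [(0.65, [313.0, 320.0], [0.715, 0.223]), (0.35, [303.0, 224.0], [0.469, 0.003])]
corkscrew [(0.82, [284.0, 314.0], [0.746, 0.166])]
cork_dish [(0.95, [232.0, 287.0], [0.771, 0.027])]
```

```bash
python3 - <<'E'
import cv2
for n,(a,b,c,d) in {"top":(110,310,110,390),"scene":(100,384,170,450)}.items():
    i=cv2.imread(f"pics/{n}0.png")[a:b,c:d]; cv2.imwrite(f"pics/{n}0c.png",cv2.resize(i,None,fx=2.1 if n=="scene" else 2.8,fy=2.1 if n=="scene" else 2.8,interpolation=cv2.INTER_CUBIC))
E
```

```text
(no output)
```

View pics/top0c.png

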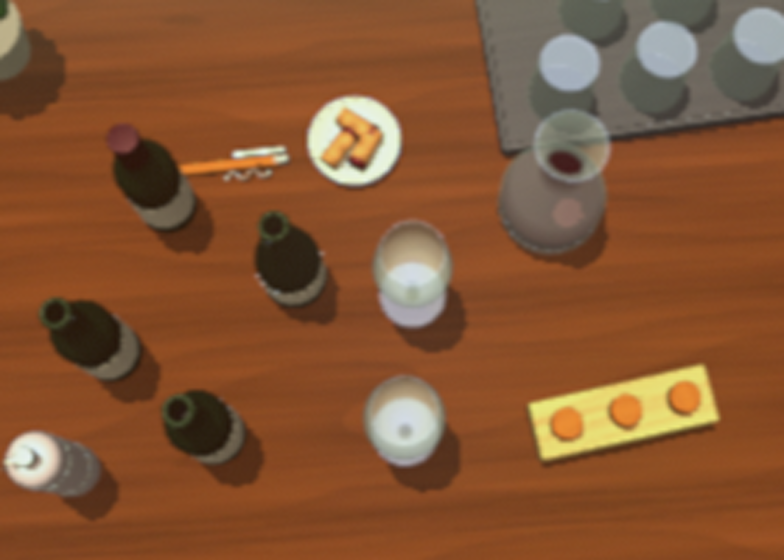

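View pics/scene0c.png

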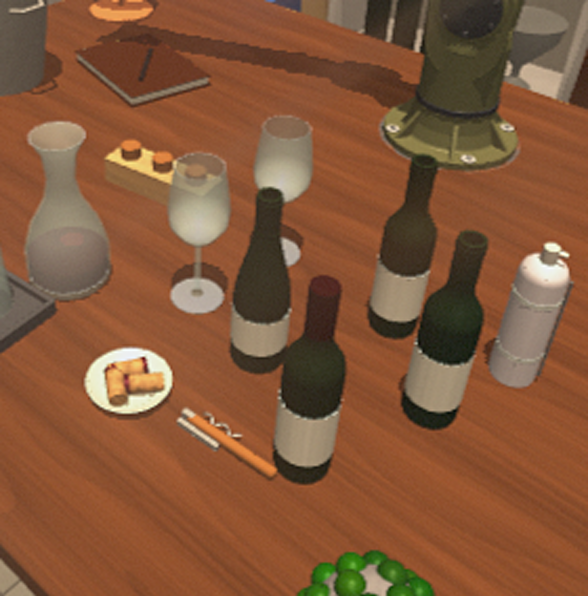

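The top view shows three orange stopper heads in the stand at crop (567,423), (627,410) and (685,397). The open square bottles' mouths are at (180,410) and (56,313), and the sloping mouth is at (273,226). The scene view confirms this: the two square bottles are on the right, and the sloping one is beside the sealed bottle.

```bash
cat >> h.py <<'E'
def tool_R(yaw): # tool down, closing axis (tool y) at angle yaw in the world
    y=np.array([np.cos(yaw),np.sin(yaw),0]);z=np.array([0,0,-1.]);return np.c_[np.cross(y,z),y,z]
def delta(pos,yaw=None,s=None):
    s=s or readout.read_state(); Rc=R.from_quat(s["tool_rot"]).as_matrix()
    p=Rc.T@(np.array(pos)-s["position"])/.3
    if yaw is None: w=np.zeros(3)
    else:
        c=[R.from_matrix(Rc.T@tool_R(a)).as_rotvec() for a in(yaw,yaw+np.pi)]
        w=min(c,key=np.linalg.norm)
    return p.round(4).tolist()+(w/np.radians(60)).round(4).tolist(), "rows>=",np.ceil(max(np.linalg.norm(p)*.3/.0625,np.degrees(np.linalg.norm(w))/10.7))
E
python3 - <<'E'
from h import *
f=cam("top")
H=[atz(f,(110+a/2.8,110+b/2.8),.062) for a,b in((567,423),(627,410),(685,397))]
print("heads",np.round(H,4).tolist()); d=H[0]-H[2]; print("stand y dir",np.degrees(np.arctan2(d[1],d[0])),np.linalg.norm(d))
for n,a,b,z in(("A",180,410,.24),("B",56,313,.24),("S",273,226,.232)): print(n,atz(f,(110+a/2.8,110+b/2.8),z).round(4))
yaw=np.arctan2(d[1],d[0])+np.pi/2
print(np.degrees(yaw),delta([H[1][0],H[1][1],.20],yaw)); print(R.from_quat(readout.read_state()["tool_rot"]).as_matrix().round(3))
E
```

```text
heads [[0.4491, -0.1747, 0.062], [0.4578, -0.2347, 0.062], [0.4667, -0.293, 0.062]]
stand y dir 98.48601330629886 0.11953960781044079
A [0.4662 0.1736 0.24  ]
B [0.5566 0.278  0.24  ]
S [0.6235 0.0889 0.232 ]
188.48601330629884 ([1.2497, -0.9922, -0.0077, 0.0, 0.0001, -1.3733], 'rows>=', np.float64(8.0))
[[ 0.961  0.277 -0.   ]
 [ 0.277 -0.961 -0.   ]
 [-0.     0.    -1.   ]]
```

```bash
python3 -m inch '[[0.5,-0.4,0,0,0,-0.5],[0.5,-0.4,0,0,0,-0.5],[0.5,-0.4,0,0,0,-0.5],[0.5,-0.4,0,0,0,-0.6],[0.5,-0.4,0,0,0,-0.6],[0.5,-0.4,0,0,0,-0.6]]' 70 60
python3 - <<'E'
from h import *
print(delta([.4667,-.293,.2],np.radians(188.5)))
E
```

```text
time: 2.1
position: [0.29, -0.4686, 0.1977]
tool_rot: [0.899, 0.437, -0.0, 0.0]
contact_force: [0.5, 0.0, 0.1]
grip_width: 0.0702
grip_force: 0.0
([0.8243, 0.102, -0.0081, -0.0002, 0.0004, -0.777], 'rows>=', np.float64(5.0))
```

```bash
python3 -m inch '[[0.824,0.102,-0.008,0,0,-0.777],[0.824,0.102,-0.008,0,0,-0.777],[0.824,0.102,-0.008,0,0,-0.777],[0.824,0.102,-0.008,0,0,-0.777],[0.824,0.102,-0.008,0,0,-0.777],[0.824,0.102,-0.008,0,0,-0.777],[0.824,0.102,-0.008,0,0,-0.777]]'
python3 - <<'E'
from h import *
f=cam("wrist");cv2.imwrite("pics/w1.png",f["image"][:,:,::-1])
s=readout.read_state();print(s["position"],s["joint_positions"])
print(ray(f,(256,192)),[atz(f,p["xy"],.012).round(4).tolist()+[p["p"],p["xy"]] for p in landmark_of("wrist","stopper_1")])
for p in regions_of("wrist","stopper_1"):
    e=p["extent"]; print(p["p"],e, atz(f,((e[0]+e[2])/2,(e[1]+e[3])/2),.06).round(4))
E
```

```text
time: 2.98
position: [0.466, -0.2932, 0.1998]
tool_rot: [0.653, 0.757, -0.0, -0.0]
contact_force: [0.0, -0.2, -0.6]
grip_width: 0.0697
grip_force: 0.0
[ 0.46605083 -0.29306502  0.19993173] [ 0.95516293  0.13713314 -0.48278335  1.68326067  0.06555458  1.33751285
  0.60859846]
(array([ 0.45708287, -0.22477432,  0.37640775]), array([ 0.05841901, -0.25172428, -0.9664703 ])) [[0.452, -0.1738, 0.012, 0.82, [251.3, 46.9]], [0.4634, -0.2306, 0.012, 0.76, [254.1, 107.6]], [0.4705, -0.2965, 0.012, 0.72, [251.4, 170.5]]]
0.91 [236.3, 160.5, 270.6, 197.3] [ 0.4718 -0.2948  0.06  ]
0.71 [235.1, 96.2, 265.7, 131.5] [ 0.4601 -0.2358  0.06  ]
0.6 [423.1, 26.9, 512.0, 151.9] [ 0.6472 -0.1869  0.06  ]
0.58 [232.5, 17.4, 272.2, 61.2] [ 0.4526 -0.1744  0.06  ]
```

View pics/w1.png

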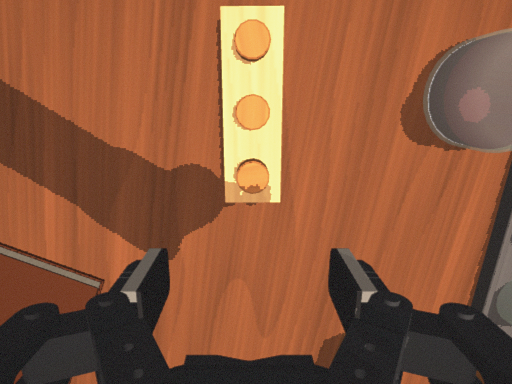

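The wrist view shows the end head at pixel (252,175). It is centred between the fingers in column, and the stand runs parallel to the image columns. I'm descending.

```bash
python3 - <<'E'
from h import *
print(delta([.469,-.294,.046],np.radians(188.5)))
E
```

```text
([-0.006, 0.0083, 0.5134, -0.0002, 0.0001, 0.0005], 'rows>=', np.float64(3.0))
```

```bash
python3 -m inch '[[-0.006,0.008,0.2,0,0,0],[-0.006,0.008,0.35,0,0,0],[-0.006,0.008,0.45,0,0,0],[-0.006,0.008,0.48,0,0,0],[-0.006,0.008,0.513,0,0,0],[-0.006,0.008,0.513,0,0,0]]' && python3 -m inch '[[0,0,0,0,0,0],[0,0,0,0,0,0],[0,0,0,0,0,0],[0,0,0,0,0,0],[0,0,0,0,0,0],[0,0,0,0,0,0]]' 25 50
python3 - <<'E'
from h import *
f=cam("wrist");cv2.imwrite("pics/w2.png",f["image"][:,:,::-1])
E
```

```text
time: 3.88
position: [0.4699, -0.2932, 0.0466]
tool_rot: [0.652, 0.759, -0.0, 0.0]
contact_force: [-0.2, 0.4, -0.1]
grip_width: 0.0701
grip_force: 0.0
time: 4.62
position: [0.4696, -0.2929, 0.0462]
tool_rot: [0.651, 0.759, -0.0, 0.0]
contact_force: [0.6, -0.5, 0.4]
grip_width: 0.0251
grip_force: 0.0
```

View pics/w2.png

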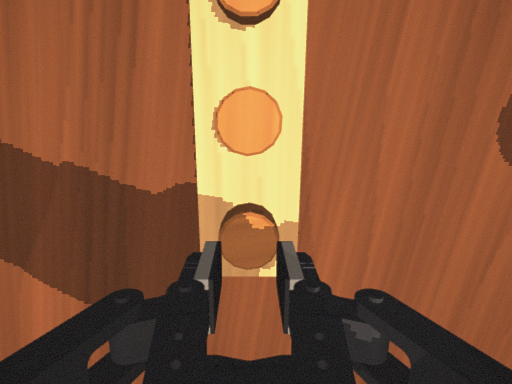

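The fingers shut to 25 mm without force. In this picture the tips (row ~245) lie behind the head's centre (249,236), so they missed in y. I'll check by projection.

```bash
python3 - <<'E'
from h import *
f=cam("wrist");s=readout.read_state();p=s["position"];print(p)
print("tcp px",proj(f,p),"grasp",proj(f,p+[0,0,.019]))
for z in(.042,.062): print(z,"head centre from px (249,238)",atz(f,(249,238),z),"2nd (248.5,121)",atz(f,(248.5,121),z))
a=.0125*np.array([np.cos(np.radians(8.5)),np.sin(np.radians(8.5)),0])
print(proj(f,[p+a,p-a,p+a+[0,0,.02],p-a+[0,0,.02]]))
for r in regions_of("wrist","stopper_1"): print(r["p"],r["extent"])
E
```

```text
[ 0.46964077 -0.29288274  0.04618813]
tcp px [[246.73022602 230.20720236]] grasp [[246.51975244 244.06865137]]
0.042 head centre from px (249,238) [ 0.4718574  -0.29901802  0.042     ] 2nd (248.5,121) [ 0.4617163  -0.23448572  0.042     ]
0.062 head centre from px (249,238) [ 0.47057797 -0.29077402  0.062     ] 2nd (248.5,121) [ 0.46155904 -0.23338256  0.062     ]
[[269.26262002 230.277326  ]
 [224.19586235 230.13707259]
 [271.59475347 244.95828932]
 [221.41764232 244.80356   ]]
0.92 [216.9, 0.9, 278.3, 24.9]
0.7 [217.5, 84.3, 283.2, 156.2]
0.68 [213.9, 202.9, 278.1, 269.7]
```

```bash
python3 - <<'E'
from h import *
f=cam("scene");w=cam("wrist")
p=readout.read_state()["position"];u,v=proj(f,p)[0].astype(int);print(u,v)
a=f["image"][v-60:v+40,u-50:u+50]; b=w["image"][180:340,170:330]
a=cv2.resize(a,(400,400),interpolation=cv2.INTER_CUBIC);b=cv2.resize(b,(400,400),interpolation=cv2.INTER_CUBIC)
cv2.imwrite("pics/c3.png",np.hstack([a,b])[:,:,::-1])
E
```

```text
231 172
```

View pics/c3.png

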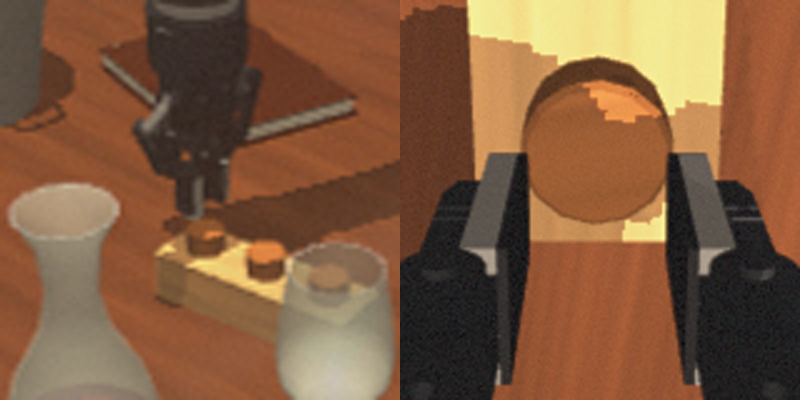

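The fingertips are seen above and behind the head: scene crop (200,215), wrist crop row 155. I'll triangulate where they are.

```bash
python3 - <<'E'
from h import *
f=cam("scene");w=cam("wrist");p=readout.read_state()["position"]
def tri(*obs):
    A=np.zeros((3,3));b=np.zeros(3)
    for g,xy in obs:
        c,d=ray(g,xy);d/=np.linalg.norm(d);M=np.eye(3)-np.outer(d,d);A+=M;b+=M@c
    return np.linalg.solve(A,b)
# +x finger tip: wrist left inner corner / right inner corner; scene bright pad bottom
for c in(222,278):
    x=tri((f,(231,166)),(w,(c,242))); print(c,x,proj(f,x),proj(w,x))
# width-based depth of finger inner edges at row 242
K=w["mtx"];print(K[0,0],"depth from 25.1mm:",K[0,0]*.0251/56, ray(w,(250,242)), "tcp depth", (cv2.Rodrigues(w["rvec"])[0]@p+np.ravel(w["tvec"]))[2])
E
```

```text
222 [ 0.45965066 -0.29932536  0.06117424] [[232.25747383 166.46954454]] [[225.55476199 249.59435325]]
278 [ 0.48204078 -0.28212334  0.08029554] [[230.67191552 165.84266333]] [[277.02135802 239.64510442]]
340.2368895236171 depth from 25.1mm: 0.15249903441147836 (array([ 0.46030274, -0.22452095,  0.22275105]), array([ 0.06407141, -0.39372024, -0.92585241])) tcp depth 0.18872947809470747
```

The fingers are laterally right, but the real tips are about 30 mm above the nominal TCP. I'll open and lower in steps, watching the force.

```bash
python3 -m inch '[[0,0,0,0,0,0],[0,0,0,0,0,0],[0,0,0.03,0,0,0],[0,0,0.05,0,0,0],[0,0,0.06,0,0,0],[0,0,0.06,0,0,0]]' 48; python3 -m inch '[[0,0,0.007,0,0,0],[0,0,0.014,0,0,0],[0,0,0.014,0,0,0]]'
python3 - <<'E'
from h import *
f=cam("scene");w=cam("wrist")
p=readout.read_state()["position"];u,v=231,172
a=f["image"][v-60:v+40,u-50:u+50]; b=w["image"][160:360,150:350]
a=cv2.resize(a,(400,400),interpolation=cv2.INTER_CUBIC);b=cv2.resize(b,(400,400),interpolation=cv2.INTER_CUBIC)
cv2.imwrite("pics/c4.png",np.hstack([a,b])[:,:,::-1])
E
```

```text
time: 5.72
position: [0.4694, -0.2927, 0.0278]
tool_rot: [0.651, 0.759, -0.0, -0.0]
contact_force: [-0.3, 0.3, 1.2]
grip_width: 0.048
grip_force: 0.0
time: 6.1
position: [0.4696, -0.2929, 0.0239]
tool_rot: [0.651, 0.759, -0.0, -0.0]
contact_force: [-0.8, -0.1, -0.6]
grip_width: 0.048
grip_force: 0.0
```

View pics/c4.png

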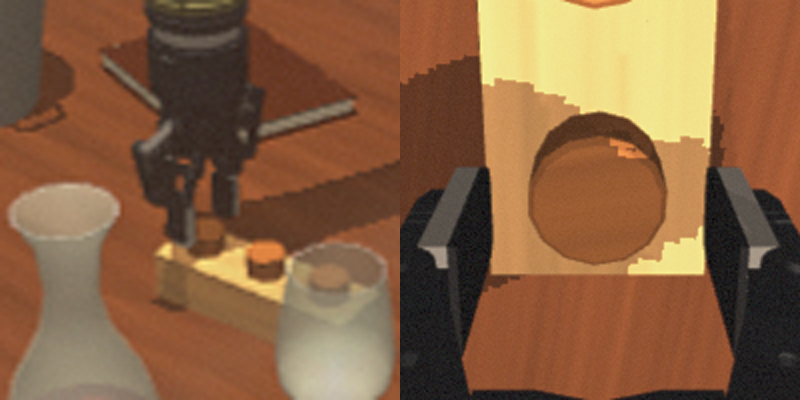

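Now the fingers stand beside the head, still above the stand top. I'll go down about 10 mm more in small steps, then close.

```bash
python3 -m inch '[[0,0,0.01,0,0,0],[0,0,0.02,0,0,0],[0,0,0.02,0,0,0]]'; python3 -m inch '[[0,0,0.007,0,0,0],[0,0,0.012,0,0,0],[0,0,0.012,0,0,0]]'; python3 -m inch '[[0,0,0,0,0,0],[0,0,0,0,0,0],[0,0,0,0,0,0],[0,0,0,0,0,0],[0,0,0,0,0,0]]' 25 50
```

```text
time: 6.58
position: [0.4694, -0.2927, 0.0176]
tool_rot: [0.651, 0.759, -0.0, -0.0]
contact_force: [-0.9, 1.3, -0.5]
grip_width: 0.0479
grip_force: 0.0
time: 6.95
position: [0.4695, -0.2928, 0.0143]
tool_rot: [0.651, 0.759, -0.0, -0.0]
contact_force: [0.8, -0.4, -0.9]
grip_width: 0.0477
grip_force: 0.0
time: 7.58
position: [0.47, -0.2931, 0.0148]
tool_rot: [0.651, 0.759, 0.0, 0.0]
contact_force: [0.5, -0.2, 3.1]
grip_width: 0.0297
grip_force: 49.8
```

```bash
python3 -m inch '[[0,0,-0.05,0,0,0],[0,0,-0.12,0,0,0],[0,0,-0.25,0,0,0],[0,0,-0.4,0,0,0],[0,0,-0.6,0,0,0],[0,0,-0.8,0,0,0],[0,0,-0.96,0,0,0],[0,0,-0.96,0,0,0]]'
python3 - <<'E'
from h import *
f=cam("scene");w=cam("wrist");t=cam("top")
s=readout.read_state();p=s["position"];print(p,s["joint_positions"].round(2) if hasattr(s["joint_positions"],"round") else s["joint_positions"])
u,v=proj(f,p)[0].astype(int);print(u,v)
a=f["image"][max(v-50,0):max(v-50,0)+90,u-45:u+45]; b=w["image"][150:350,150:350]
a=cv2.resize(a,(400,400),interpolation=cv2.INTER_CUBIC);b=cv2.resize(b,(400,400),interpolation=cv2.INTER_CUBIC)
cv2.imwrite("pics/c5.png",np.hstack([a,b])[:,:,::-1])
for n,g in(("scene",f),("wrist",w)):
  for q in("stopper_1","stopper_1_tip"): print(n,q,[(round(d["p"],2),np.round(d["xy"],1).tolist()) for d in landmark_of(n,q)])
print("tcp px",proj(f,p),proj(w,p))
E
```

```text
time: 8.57
position: [0.4715, -0.2934, 0.3075]
tool_rot: [0.651, 0.759, 0.0, 0.004]
contact_force: [0.7, -0.1, -0.9]
grip_width: 0.0295
grip_force: 49.6
[ 0.46893574 -0.29247142  0.30129444] [ 0.96  0.11 -0.49  1.51  0.05  1.54  0.62]
229 96
scene stopper_1 [(0.53, [230.4, 93.3]), (0.46, [246.8, 184.8])]
scene stopper_1_tip [(0.66, [227.7, 96.6]), (0.51, [230.3, 97.2])]
wrist stopper_1 [(0.93, [245.5, 107.5]), (0.86, [248.9, 231.6]), (0.73, [245.7, 56.7])]
wrist stopper_1_tip [(0.7, [248.2, 230.8])]
tcp px [[229.0701958   96.21787064]] [[244.47003873 226.97878754]]
```

View pics/c5.png

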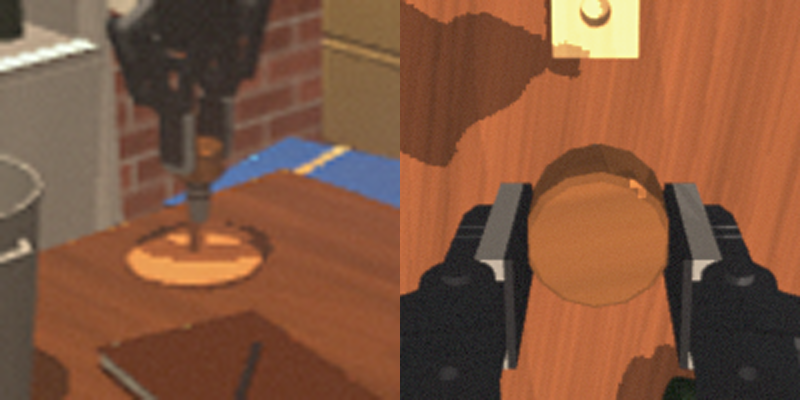

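The stopper is held upright, with its tip at about the TCP. I'm moving to a look pose short of bottle A.

```bash
python3 - <<'E'
from h import *
w=cam("wrist");s=readout.read_state();p=s["position"]
l=landmark_of("wrist","stopper_1_tip");print([d["xy"] for d in l])
x=atz(w,l[0]["xy"],p[2]-.003);Rc=R.from_quat(s["tool_rot"]).as_matrix();print("tip-tcp tool frame mm",(Rc.T@(x-p)*1000).round(1))
print(delta([.466,.105,.305],np.radians(188.5)))
E
```

```text
[[250.2, 228.7]]
tip-tcp tool frame mm [-0.1  1.8  3. ]
([1.312, 0.19, -0.0105, -0.0012, -0.0012, 0.0035], 'rows>=', np.float64(7.0))
```

```bash
python3 -m inch '[[0.1,0.015,-0.01,0,0,0],[0.25,0.035,-0.01,0,0,0],[0.4,0.06,-0.01,0,0,0],[0.55,0.08,-0.01,0,0,0],[0.7,0.1,-0.01,0,0,0],[0.85,0.12,-0.01,0,0,0],[0.95,0.14,-0.01,0,0,0],[0.95,0.14,-0.01,0,0,0]]'; python3 -m inch '[[0.12,0.017,0,0,0,0],[0.24,0.033,0,0,0,0],[0.34,0.046,0,0,0,0],[0.36,0.05,0,0,0,0],[0.36,0.05,0,0,0,0],[0.36,0.05,0,0,0,0]]'
cat > look.py <<'E'
import sys
from h import *
n,q,z=sys.argv[1],sys.argv[2],float(sys.argv[3])
w=cam("wrist");cv2.imwrite(f"pics/{n}.png",w["image"][:,:,::-1]);s=readout.read_state();p=s["position"];Rc=R.from_quat(s["tool_rot"]).as_matrix()
print("tcp",p.round(4),"j",np.round(s["joint_positions"],2),s["grip_force"])
for d in landmark_of("wrist",q): print("mouth",round(d["p"],2),np.round(d["xy"],1),atz(w,d["xy"],z).round(4))
for d in landmark_of("wrist","stopper_1_tip"): print("tip",round(d["p"],2),np.round(d["xy"],1),(Rc.T@(atz(w,d["xy"],p[2]-.003)-p)*1000).round(1))
E
python3 look.py w6 square_bottle_a_mouth .24
```

```text
time: 10.02
position: [0.4676, -0.0004, 0.3057]
tool_rot: [0.649, 0.761, 0.0, 0.0]
contact_force: [-0.4, 0.2, -0.1]
grip_width: 0.0296
grip_force: 49.6
time: 10.78
position: [0.4667, 0.1025, 0.3052]
tool_rot: [0.652, 0.758, -0.0, 0.0]
contact_force: [-1.1, -0.1, -0.5]
grip_width: 0.0295
grip_force: 49.6
tcp [0.4667 0.1026 0.3052] j [ 0.66 -0.08 -0.86  1.65 -0.06  1.54 -0.06] 49.602937647141516
mouth 0.9 [269.   94.8] [0.4705 0.1767 0.24  ]
mouth 0.64 [357.8 178.1] [0.5439 0.1292 0.24  ]
mouth 0.3 [232.  229.1] [0.4588 0.0764 0.24  ]
tip 0.69 [252.  229.4] [-0.8  2.9  3. ]
```

View pics/w6.png

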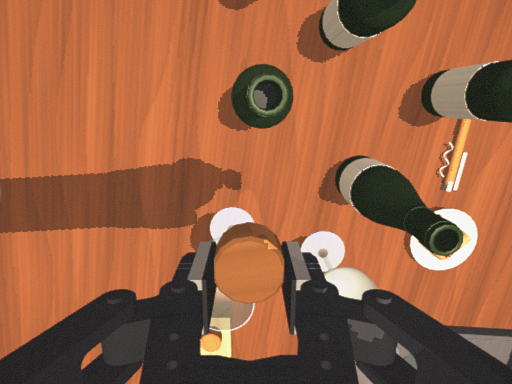

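Bottle A's mouth is at (267,95) with the stopper clear of everything, and its tip is at about (251,229). I'm moving to hover over the mouth.

```bash
python3 - <<'E'
from h import *
print(delta([.4675,.176,.252],np.radians(188.5)))
E
```

```text
([0.24, 0.0393, 0.1775, -0.0003, 0.0001, 0.0016], 'rows>=', np.float64(2.0))
```

```bash
python3 -m inch '[[0.1,0.02,0,0,0,0],[0.2,0.03,0,0,0,0],[0.24,0.039,0,0,0,0],[0.24,0.039,0.06,0,0,0],[0.24,0.039,0.12,0,0,0],[0.24,0.039,0.17,0,0,0],[0.24,0.039,0.177,0,0,0],[0.24,0.039,0.177,0,0,0]]'
python3 look.py w7 square_bottle_a_mouth .24; python3 - <<'E'
from h import *
f=cam("scene");w=cam("wrist");p=readout.read_state()["position"];u,v=proj(f,p)[0].astype(int);print(u,v)
for d in landmark_of("scene","square_bottle_a_mouth")[:2]:print(d["p"],d["xy"])
for d in landmark_of("scene","stopper_1_tip")[:2]:print(d["p"],d["xy"])
a=f["image"][v-50:v+30,u-40:u+40]; b=w["image"][150:350,150:350]
a=cv2.resize(a,(400,400),interpolation=cv2.INTER_CUBIC);b=cv2.resize(b,(400,400),interpolation=cv2.INTER_CUBIC)
cv2.imwrite("pics/c7.png",np.hstack([a,b])[:,:,::-1])
E
```

```text
time: 11.92
position: [0.4673, 0.1769, 0.2523]
tool_rot: [0.652, 0.759, -0.0, 0.0]
contact_force: [-0.3, -0.5, -0.7]
grip_width: 0.0296
grip_force: 49.6
tcp [0.4675 0.1771 0.2527] j [ 0.57  0.01 -0.98  1.7   0.01  1.43 -0.26] 49.6062834165059
mouth 0.77 [252.7 224.8] [0.4709 0.176  0.24  ]
tip 0.62 [251.2 228.3] [-0.1  2.3  3. ]
372 170
0.5 [372.5, 173.1]
```

View pics/c7.png

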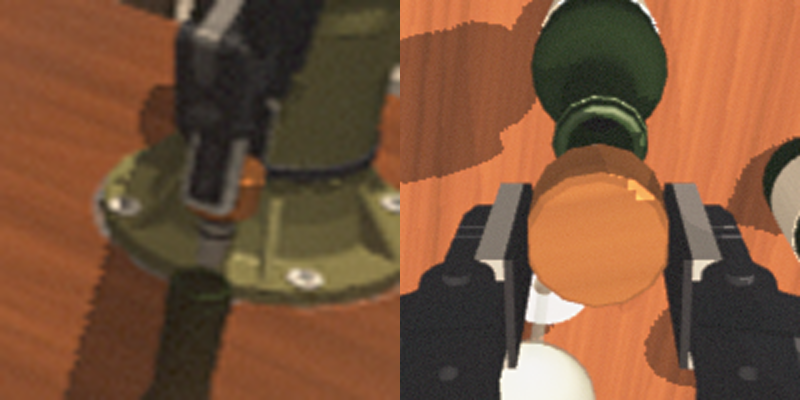

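The wrist view shows the rim centred in column under the head (250.7 against 249). The scene view hints at an offset to the right, so I'll measure its edges numerically.

```bash
python3 - <<'E'
from h import *
f=cam("scene");p=readout.read_state()["position"]
g=f["image"].astype(int)
for r in range(158,192,2): print(r," ".join("%3d/%3d"%(g[r,c,0],g[r,c,1]) for c in range(360,386)))
for m in((.4697,.1765,.24),(.4662,.1736,.24)): print("mouth proj",proj(f,m))
print("tip proj",proj(f,p+[.002,0,-.003]),proj(f,p+[0,0,-.003]),"K",f["mtx"][0][0])
print("base A(.47,.1765) proj",proj(f,[.4697,.1765,.2]))
for d in regions_of("scene","square_bottle_a"): print(d["p"],d["extent"])
E
```

```text
158  89/ 81  81/ 72  72/ 65  65/ 59  75/ 65  74/ 66  62/ 53  67/ 58  81/ 72  68/ 63  34/ 28  43/ 36  43/ 35  40/ 38  36/ 34  34/ 32  64/ 57 102/ 94 109/103  88/ 69  98/ 58 107/ 65 104/ 63  96/ 62  83/ 68  78/ 72
160  91/ 81  84/ 76  80/ 71  73/ 66  64/ 57  64/ 56  65/ 57  66/ 60  80/ 73  95/ 88  96/ 88  78/ 72  66/ 59  58/ 52  41/ 34  45/ 38  82/ 76 111/100  99/ 90  87/ 58 111/ 66 105/ 64  99/ 58  92/ 63  81/ 72  86/ 80
162  81/ 70  72/ 63  67/ 60  63/ 56  65/ 59  67/ 60  64/ 57  67/ 61  68/ 60  68/ 58  71/ 54  85/ 57  88/ 59  93/ 68  99/ 83  99/ 91 109/ 98 110/ 90 110/ 70 113/ 66 109/ 63 106/ 63  98/ 63  87/ 69  83/ 75  95/ 87
164  66/ 58  67/ 59  65/ 55  67/ 59  70/ 62  77/ 69  73/ 67  68/ 61  71/ 65  68/ 59  70/ 64  70/ 63  65/ 61  52/ 46  53/ 43  59/ 43  64/ 44  71/ 49  72/ 51  84/ 65  93/ 75  93/ 80  94/ 87  97/ 85  78/ 73  94/ 86
166  90/ 79  91/ 80  88/ 78  90/ 80  92/ 82  89/ 81  88/ 77  84/ 75  79/ 73  75/ 70  69/ 63  62/ 55  51/ 44  61/ 54  79/ 73  89/ 80  88/ 81  81/ 73  62/ 55  81/ 75 100/ 90 100/ 89  99/ 89  99/ 91  88/ 81 103/ 94
168  85/ 74  92/ 82  90/ 81  89/ 79  90/
[... 2130 characters left out ...]
8  50/ 38  50/ 40  46/ 40  52/ 45  49/ 37  53/ 44  52/ 39  56/ 48  49/ 43  53/ 46 105/ 64 137/ 78 135/ 76 142/ 81 142/ 81 143/ 82 144/ 83 146/ 83 144/ 79 146/ 82
190  89/ 51  86/ 52  80/ 50  64/ 42  46/ 37  45/ 38  49/ 38  51/ 41  49/ 42  49/ 38  52/ 43  51/ 43  52/ 41  51/ 42  50/ 41  86/ 57 130/ 75 146/ 84 143/ 83 139/ 79 135/ 78 132/ 75 132/ 77 136/ 79 140/ 79 140/ 80
mouth proj [[370.99097587 175.83774447]]
mouth proj [[370.65108726 174.7754373 ]]
tip proj [[372.11159515 172.33025432]] [[372.56364631 171.9957788 ]] K 390.80155855494843
base A(.47,.1765) proj [[368.01389452 190.33867679]]
0.77 [347.2, 174.5, 378.0, 263.5]
0.61 [361.5, 210.5, 401.8, 306.4]
0.53 [218.6, 169.0, 250.8, 197.7]
```

```bash
python3 - <<'E'
from h import *
f=cam("scene");p=readout.read_state()["position"]
g=f["image"].astype(int)
print("cols 364..383, blue-green")
for r in range(156,178): print(r," ".join("%4d"%(g[r,c,2]-g[r,c,1]) for c in range(364,384)))
for h in(0,.01,.02,.03,.04,.05): print(h,proj(f,p+[.001,0,-.003+h]))
E
```

```text
cols 364..383, blue-green
156  -19  -22  -27  -21  -13  -10   -6    1   -3   -5   -2   -5   -1   -5  -12  -14  -49  -65  -53  -39
157  -21  -25  -23  -20  -15   -8    2   -2   -3   -1   -1    0   -8  -11  -11  -11  -27  -35  -31  -24
158  -25  -25  -19  -22  -14   -8   -1   -3   -3    0   -2   -3   -6  -12  -11  -15  -29  -26  -27  -28
159  -21  -22  -19  -19  -13   -6   -3    0   -4   -3    1   -3   -9  -13  -13  -16  -28  -25  -27  -26
160  -22  -19  -20  -20  -15  -12  -13   -9   -6   -4    1   -1   -7  -14  -10  -20  -35  -32  -26  -28
161  -18  -18  -17  -21  -21  -16  -14  -14  -14  -10  -11  -11  -12  -15  -14  -24  -33  -30  -32  -27
162  -17  -19  -18  -20  -23  -23  -21  -21  -17  -16  -12  -13  -13  -16  -23  -27  -29  -26  -26  -26
163  -17  -20  -22  -19  -21  -21  -21  -19  -15  -18  -23  -22  -21  -23  -25  -29  -31  -29  -27  -27
164  -22  -25  -25  -19  -22  -21  -24  -20  -10   -7  -10  -12  -14  -16  -15  -27  -30  -35  -34  -34
165  -30  -29  -29  -26  -20  -20  -26  -14   -8   -9   -8   -9   -7   -5  -11  -28  -37  -34  -33  -31
166  -31  -29  -31  -30  -25  -24 
[... 720 characters left out ...]
21  -23  -23  -19  -15  -10  -16  -25  -30  -41  -54  -54  -50  -53  -53  -45
174  -17  -20  -18  -17  -11  -13  -18  -15  -16  -16  -17  -23  -24  -40  -54  -53  -55  -54  -51  -47
175  -11  -11  -13  -17  -10   -9  -10   -8  -11  -10  -10   -9  -18  -38  -52  -52  -52  -55  -52  -44
176  -19  -15  -13   -9  -12   -7   -9  -11   -9  -10  -10  -13  -13  -22  -39  -46  -51  -48  -50  -48
177  -18  -15   -9  -14  -12  -15   -6   -4   -9  -14  -14   -8  -16  -19  -23  -27  -34  -34  -32  -35
0 [[372.30444348 172.18744078]]
0.01 [[373.08562942 168.40029252]]
0.02 [[373.87705868 164.56348521]]
0.03 [[374.67893404 160.67603569]]
0.04 [[375.49146372 156.73693465]]
0.05 [[376.31486147 152.74514579]]
```

The scene and wrist views agree that the tip is about 1.5 mm off in −x and +y. I'll correct it and insert.

```bash
python3 - <<'E'
from h import *
print(delta([.469,.1757,.2145],np.radians(188.5)))
E
```

```text
([-0.0057, 0.005, 0.1263, 0.0002, 0.0001, 0.0035], 'rows>=', np.float64(1.0))
```

```bash
python3 -m inch '[[-0.006,0.005,0,0,0,0],[-0.006,0.005,0.02,0,0,0],[-0.006,0.005,0.04,0,0,0],[-0.006,0.005,0.06,0,0,0],[-0.006,0.005,0.07,0,0,0],[-0.006,0.005,0.07,0,0,0]]'; python3 -m inch '[[0,0,0.015,0,0,0],[0,0,0.03,0,0,0],[0,0,0.045,0,0,0],[0,0,0.055,0,0,0],[0,0,0.055,0,0,0]]'
```

```text
time: 13.18
position: [0.4687, 0.1756, 0.231]
tool_rot: [0.651, 0.759, -0.0, -0.0]
contact_force: [-0.4, -0.2, -1.8]
grip_width: 0.0292
grip_force: 49.6
time: 13.8
position: [0.4688, 0.1755, 0.2145]
tool_rot: [0.651, 0.759, -0.0, -0.0]
contact_force: [0.5, 0.1, -0.0]
grip_width: 0.0296
grip_force: 49.6
```

```bash
python3 -m inch '[[0,0,0,0,0,0],[0,0,0,0,0,0],[0,0,0,0,0,0],[0,0,0,0,0,0]]' 50; python3 -m inch '[[0,0,-0.04,0,0,0],[0,0,-0.12,0,0,0],[0,0,-0.25,0,0,0],[0,0,-0.33,0,0,0],[0,0,-0.33,0,0,0]]'
python3 - <<'E'
from h import *
f=cam("scene");g=f["image"].astype(int)
cv2.imwrite("pics/s8.png",f["image"][:,:,::-1])
for q,z in(("square_bottle_a_mouth",.24),("stopper_1",.21),("square_bottle_a",0)):
  for d in landmark_of("scene",q): print(q,round(d["p"],2),d["xy"],atz(f,d["xy"],z).round(3))
w=cam("wrist")
for d in regions_of("wrist","stopper_1"): e=d["extent"];print(d["p"],e,[atz(w,((e[0]+e[2])/2,(e[1]+e[3])/2),z).round(4) for z in(.29,.26)])
print("expected head in wrist if home", proj(w,[.470,.1757,.26]))
for r in range(158,180): print(r," ".join("%4d"%(g[r,c,0]-g[r,c,1]) for c in range(362,386)))
print(delta([.4590,-.2345,.30],np.radians(188.5)))
E
```

```text
time: 14.3
position: [0.469, 0.1756, 0.2149]
tool_rot: [0.651, 0.759, 0.0, 0.0]
contact_force: [0.1, -0.4, -0.0]
grip_width: 0.0504
grip_force: 0.0
time: 14.92
position: [0.4701, 0.1763, 0.3162]
tool_rot: [0.651, 0.759, 0.002, 0.001]
contact_force: [-0.1, 0.2, -0.9]
grip_width: 0.0501
grip_force: 0.0
square_bottle_a_mouth 0.77 [372.8, 175.1] [0.464 0.178 0.24 ]
stopper_1 0.63 [368.6, 186.9] [0.47  0.177 0.21 ]
stopper_1 0.54 [370.5, 178.0] [0.433 0.16  0.21 ]
stopper_1 0.43 [232.0, 283.3] [0.891 0.161 0.21 ]
stopper_1 0.41 [241.9, 185.7] [ 0.671 -0.038  0.21 ]
square_bottle_a 0.93 [373.3, 295.9] [ 0.564  0.284 -0.   ]
square_bottle_a 0.73 [355.9, 251.3] [0.462 0.174 0.   ]
0.89 [226.5, 175.9, 271.6, 224.8] [array([0.4681, 0.186 , 0.29  ]), array([0.4694, 0.1773, 0.26  ])]
expected head in wrist if home [[249.59222256 202.61265437]]
158    6    8    6    9    5    7    7    7    5   10    6    6    6    8    7    7    8    7    6    7    7    7    7    9
159   11    8    7    7    8    7    8    6    7    6    8    7    6    7    7    6    5    8    8    6    7    8    8    9
160    8
[... 1852 characters left out ...]
175   35   24   17   28   31   33   39   42   45   43   45   43   43   43   44   42   41   25   14   14   14   14   13   13
176   36   37   32   30   34   35   39   39   41   43   41   44   45   45   40   41   35   18   14   14   16   14   14   13
177   41   37   35   27   24   36   39   42   43   43   43   42   44   44   41   39   28   12    9   11   14   13   15   14
178   38   37   36   22    2   17   34   43   43   40   43   42   45   42   41   33   12   10   10    9    9    8    9    8
179   38   39   33   13    2    8    5   16   27   30   34   40   42   33   21   11   10   12   13   14   11   11   11    9
([-1.3457, -0.2378, 0.0435, -0.0016, 0.0002, 0.0035], 'rows>=', np.float64(7.0))
```

Stopper 1 is home: its head spans rows 165–179, right on the rim. I'm going back for the middle stopper.

```bash
python3 -m inch '[[-0.15,-0.026,0,0,0,0],[-0.32,-0.055,0,0,0,0],[-0.5,-0.086,0,0,0,0],[-0.68,-0.118,0,0,0,0],[-0.85,-0.147,0,0,0,0],[-0.95,-0.164,0,0,0,0],[-0.95,-0.164,0,0,0,0]]'; python3 -m inch '[[-0.15,-0.026,0,0,0,0],[-0.3,-0.052,0,0,0,0],[-0.39,-0.068,0,0,0,0],[-0.39,-0.068,0.1,0,0,0],[-0.39,-0.068,0.3,0,0,0],[-0.39,-0.068,0.5,0,0,0],[-0.39,-0.068,0.6,0,0,0],[-0.39,-0.068,0.6,0,0,0]]'
python3 - <<'E'
from h import *
w=cam("wrist");s=readout.read_state()
for d in regions_of("wrist","stopper_1"): e=d["extent"];print(d["p"],e,atz(w,((e[0]+e[2])/2,(e[1]+e[3])/2),.06).round(4))
print(s["position"],delta([.4606,-.2336,.0148],np.radians(188.5)))
E
```

```text
time: 16.1
position: [0.4626, -0.1163, 0.3127]
tool_rot: [0.653, 0.757, -0.0, -0.001]
contact_force: [0.2, -0.0, 0.3]
grip_width: 0.0498
grip_force: 0.0
time: 17.1
position: [0.4595, -0.2298, 0.1314]
tool_rot: [0.651, 0.759, -0.0, -0.003]
contact_force: [0.3, -0.7, 1.0]
grip_width: 0.05
grip_force: 0.0
0.77 [228.5, 179.4, 269.0, 222.7] [ 0.4609 -0.2335  0.06  ]
[ 0.46106719 -0.23076044  0.13357383] ([-0.0058, -0.0063, 0.4005, 0.0012, 0.0005, 0.0049], 'rows>=', np.float64(2.0))
```

```bash
python3 -m inch '[[-0.007,-0.004,0.12,0,0,0],[-0.007,-0.004,0.24,0,0,0],[-0.007,-0.004,0.32,0,0,0],[-0.007,-0.004,0.36,0,0,0],[-0.007,-0.004,0.38,0,0,0],[-0.007,-0.004,0.395,0,0,0],[-0.007,-0.004,0.395,0,0,0]]';python3 -m inch '[[0,0,0,0,0,0]]'
```

```text
time: 18.08
position: [0.4605, -0.2347, 0.0158]
tool_rot: [0.651, 0.759, 0.0, 0.0]
contact_force: [0.2, 0.9, 0.2]
grip_width: 0.0496
grip_force: 0.0
time: 18.2
position: [0.4605, -0.2348, 0.0159]
tool_rot: [0.651, 0.759, 0.0, 0.001]
contact_force: [0.3, 0.3, 0.3]
grip_width: 0.05
grip_force: 0.0
```

```bash
python3 -m inch '[[0.004,0,0.004,0,0,0],[0.004,0,0.004,0,0,0]]';python3 -m inch '[[0,0,0,0,0,0],[0,0,0,0,0,0],[0,0,0,0,0,0],[0,0,0,0,0,0],[0,0,0,0,0,0]]' 25 50; python3 -m inch '[[0,0,-0.05,0,0,0],[0,0,-0.12,0,0,0],[0,0,-0.25,0,0,0],[0,0,-0.4,0,0,0],[0,0,-0.6,0,0,0],[0,0,-0.8,0,0,0],[0,0,-0.97,0,0,0],[0,0,-0.97,0,0,0]]'
python3 - <<'E'
from h import *
w=cam("wrist");s=readout.read_state();p=s["position"];Rc=R.from_quat(s["tool_rot"]).as_matrix()
for d in landmark_of("wrist","stopper_1_tip"): print("tip",round(d["p"],2),np.round(d["xy"],1),(Rc.T@(atz(w,d["xy"],p[2]-.003)-p)*1000).round(1))
for d in regions_of("wrist","stopper_1"): print(d["p"],d["extent"])
print(p,delta([.545,.21,.307],np.radians(188.5)))
E
```

```text
time: 18.45
position: [0.4599, -0.2333, 0.0141]
tool_rot: [0.651, 0.759, -0.0, 0.0]
contact_force: [-0.2, 0.2, 0.4]
grip_width: 0.05
grip_force: 0.0
time: 19.08
position: [0.4601, -0.2335, 0.0145]
tool_rot: [0.651, 0.759, -0.0, 0.0]
contact_force: [-1.5, 0.4, 6.1]
grip_width: 0.0295
grip_force: 49.7
time: 20.08
position: [0.4621, -0.2339, 0.3103]
tool_rot: [0.651, 0.759, 0.001, 0.004]
contact_force: [0.3, 0.5, -0.9]
grip_width: 0.0292
grip_force: 49.6
0.68 [213.4, 221.7, 283.3, 306.0]
0.65 [236.2, 93.7, 258.6, 119.6]
[ 0.46082792 -0.23353443  0.30735696] ([1.4167, 0.5059, -0.0087, -0.0011, -0.0007, 0.0035], 'rows>=', np.float64(8.0))
```

```bash
python3 -m inch '[[0.1,0.035,-0.01,0,0,0],[0.25,0.09,-0.01,0,0,0],[0.4,0.14,-0.01,0,0,0],[0.55,0.2,-0.01,0,0,0],[0.7,0.25,-0.01,0,0,0],[0.85,0.3,-0.01,0,0,0],[0.95,0.34,-0.01,0,0,0],[0.95,0.34,-0.01,0,0,0]]'; python3 -m inch '[[0.15,0.05,0,0,0,0],[0.3,0.1,0,0,0,0],[0.42,0.145,0,0,0,0],[0.46,0.165,0,0,0,0],[0.46,0.165,0,0,0,0],[0.46,0.165,0,0,0,0],[0.46,0.165,0,0,0,0]]'
python3 look.py w9 square_bottle_a_mouth .24
python3 - <<'E'
from h import *
for d in regions_of("wrist","stopper_1"): print(d["p"],d["extent"])
E
```

```text
time: 21.22
position: [0.5165, 0.0672, 0.3065]
tool_rot: [0.649, 0.761, -0.0, -0.002]
contact_force: [-0.1, -0.1, -0.0]
grip_width: 0.029
grip_force: 49.6
time: 22.1
position: [0.546, 0.2058, 0.3081]
tool_rot: [0.652, 0.758, -0.0, 0.0]
contact_force: [-0.5, 0.1, -0.5]
grip_width: 0.0294
grip_force: 49.6
tcp [0.5459 0.2061 0.3082] j [ 0.36  0.26 -0.94  1.41  0.21  1.57 -0.41] 49.60354758426547
0.95 [214.7, 222.2, 282.7, 305.5]
0.87 [110.4, 202.6, 165.4, 252.8]
```

View pics/w9.png

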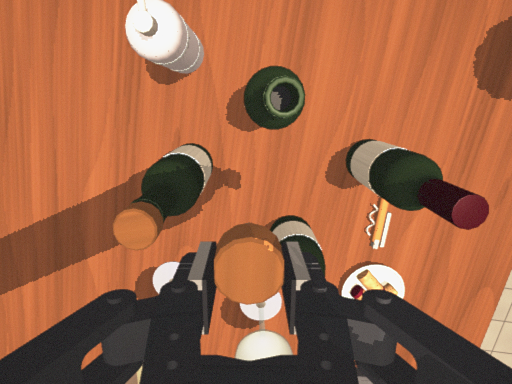

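Bottle B's mouth is at (285.5,97). Stopper 1's head sits on bottle A at (137,228), and the held stopper is at the same place in the hand as the first one was.

```bash
python3 - <<'E'
from h import *
w=cam("wrist");m=atz(w,(285.5,97),.24);print(m)
for c in("square_bottle_b_mouth",):
  for d in landmark_of("wrist",c): print(d["p"],d["xy"])
# rim refinement: edges via Hough circle
g=cv2.GaussianBlur(cv2.cvtColor(w["image"][60:135,235:325],cv2.COLOR_RGB2GRAY),(3,3),0)
c=cv2.HoughCircles(g,cv2.HOUGH_GRADIENT,1,5,param1=80,param2=10,minRadius=11,maxRadius=24)
print(None if c is None else (c[0][:5]+[235,60,0]).tolist())
t=m+[-.0007,-.0008,0];t[2]=.2525;print(t,delta(t,np.radians(188.5)))
E
```

```text
[0.56122285 0.28166918 0.24      ]
0.84 [284.6, 99.0]
[[285.5, 99.5, 19.899999618530273], [279.5, 91.5, 22.299999237060547], [289.5, 93.5, 22.200000762939453], [268.5, 106.5, 22.299999237060547], [278.5, 106.5, 22.299999237060547]]
[0.56052285 0.28086918 0.2525    ] ([0.2347, 0.0858, 0.1857, 0.0003, 0.0003, 0.0031], 'rows>=', np.float64(2.0))
```

```bash
python3 -m inch '[[0.1,0.035,0,0,0,0],[0.2,0.07,0,0,0,0],[0.232,0.085,0,0,0,0],[0.232,0.085,0.06,0,0,0],[0.232,0.085,0.12,0,0,0],[0.232,0.085,0.17,0,0,0],[0.232,0.085,0.185,0,0,0],[0.232,0.085,0.185,0,0,0]]';  python3 -m inch '[[0,0,0,0,0,0]]'
cat > chk.py <<'E'
import sys
from h import *
q,z=sys.argv[1],float(sys.argv[2])
w=cam("wrist");s=readout.read_state();p=s["position"];print(p)
for d in landmark_of("wrist",q): print("W mouth",round(d["p"],2),d["xy"],atz(w,d["xy"],z).round(4))
for d in landmark_of("wrist","stopper_1_tip"): print("W tip",round(d["p"],2),d["xy"],atz(w,d["xy"],p[2]-.003).round(4))
f=cam("scene");g=f["image"].astype(int);u,v=proj(f,p+[.001,0,-.003])[0];print("scene tip exp",u,v,"rim exp",proj(f,[p[0]+.001,p[1],z]))
for q2 in(q,"stopper_1_tip"):
  for d in landmark_of("scene",q2)[:4]: print("S",q2,round(d["p"],2),d["xy"])
u,v=int(u),int(v);print("cols",u-12,u+12)
for r in range(v-12,v+14): print(r," ".join("%3d/%3d"%(g[r,c,0]-g[r,c,1],g[r,c].sum()//3) for c in range(u-12,u+13)))
E
python3 chk.py square_bottle_b_mouth .24
```

```text
time: 23.4
position: [0.5603, 0.2799, 0.2524]
tool_rot: [0.652, 0.759, -0.0, 0.0]
contact_force: [0.9, -0.2, 0.5]
grip_width: 0.0296
grip_force: 49.6
time: 23.52
position: [0.5606, 0.2805, 0.2532]
tool_rot: [0.651, 0.759, 0.0, 0.0]
contact_force: [0.3, 0.3, -0.9]
grip_width: 0.0295
grip_force: 49.6
[0.56059785 0.2806045  0.25332555]
W mouth 0.97 [247.1, 222.3] [0.5608 0.2804 0.24  ]
W tip 0.31 [273.0, 297.0] [0.5827 0.2395 0.2503]
W tip 0.27 [157.9, 110.8] [0.5061 0.337  0.2503]
scene tip exp 394.84644869131586 209.05177281491882 rim exp [[393.76129694 213.19940889]]
S square_bottle_b_mouth 0.95 [397.2, 212.7]
S stopper_1_tip 0.55 [368.9, 188.4]
cols 382 406
197  57/ 87  58/ 84  59/ 86  58/ 84  56/ 87  60/ 83  57/ 87  58/ 85  60/ 87  55/ 89  28/ 87  15/ 87  13/ 79  13/ 76  18/ 62  15/ 55  16/ 53  19/ 45  16/ 63  15/ 93  13/102  22/ 92  39/ 78  42/ 74  41/ 71
198  56/ 86  56/ 83  59/ 83  59/ 84  57/ 83  57/ 85  60/ 85  60/ 86  57/ 86  62/ 87  54/ 83  37/ 76  20/ 85  13/ 90  16/ 85  15/ 81  14/ 71  16/ 65  14/ 83  15/105  19/ 98  29/ 83  44/ 72  42/ 73  39/ 72
199  59/ 89  59/ 86  56/ 
[... 4170 characters left out ...]
   9/ 44  10/ 43   9/ 44   7/ 48   1/ 47  29/ 67  61/ 92  70/ 97  66/ 98  65/ 96  65/ 97
220  61/ 88  61/ 89  61/ 91  49/ 78  12/ 49  12/ 39  14/ 41  12/ 40  13/ 45  10/ 41  11/ 44   8/ 45  10/ 51   9/ 46   5/ 48   9/ 48   6/ 51   9/ 44   8/ 36  45/ 68  65/ 93  63/ 92  65/ 93  67/ 94  70/ 96
221  60/ 89  60/ 91  64/ 89  51/ 81  14/ 43  12/ 41  13/ 41  14/ 41  11/ 41  10/ 46  12/ 44   9/ 46   9/ 46   8/ 45  12/ 48  12/ 43   6/ 42   8/ 44  20/ 48  47/ 74  62/ 93  62/ 91  61/ 90  64/ 94  66/ 95
222  60/ 88  61/ 90  61/ 89  49/ 77   5/ 43  13/ 43  12/ 45  10/ 41  11/ 41   9/ 45   7/ 43   7/ 43  11/ 44  12/ 43   8/ 40   8/ 45   7/ 42   7/ 41  43/ 71  64/ 93  64/ 92  64/ 94  63/ 91  62/ 91  62/ 92
```

Tip and rim agree to about 1 mm (scene: tip at 395.7 against 395.1 expected). I'm inserting with −1 mm in y.

```bash
python3 -m inch '[[-0.003,0.001,0,0,0,0],[-0.003,0.001,0.02,0,0,0],[-0.003,0.001,0.04,0,0,0],[-0.003,0.001,0.06,0,0,0],[-0.003,0.001,0.072,0,0,0],[-0.003,0.001,0.072,0,0,0]]'; python3 -m inch '[[0,0,0.015,0,0,0],[0,0,0.03,0,0,0],[0,0,0.045,0,0,0],[0,0,0.055,0,0,0],[0,0,0.055,0,0,0]]'
```

```text
time: 24.58
position: [0.5606, 0.2794, 0.2305]
tool_rot: [0.651, 0.759, -0.0, -0.0]
contact_force: [0.4, -0.5, 0.1]
grip_width: 0.0294
grip_force: 49.6
time: 25.2
position: [0.5606, 0.2794, 0.2142]
tool_rot: [0.651, 0.759, -0.0, -0.0]
contact_force: [-0.1, -0.4, -0.4]
grip_width: 0.0294
grip_force: 49.6
```

```bash
python3 -m inch '[[0,0,0,0,0,0],[0,0,0,0,0,0],[0,0,0,0,0,0],[0,0,0,0,0,0]]' 50; python3 -m inch '[[0,0,-0.04,0,0,0],[0,0,-0.12,0,0,0],[0,0,-0.25,0,0,0],[0,0,-0.33,0,0,0],[0,0,-0.33,0,0,0],[0,0,-0.33,0,0,0]]'
python3 - <<'E'
from h import *
f=cam("scene");g=f["image"].astype(int)
for q in("square_bottle_a","stopper_1"):
  for d in regions_of("scene",q): print(q,round(d["p"],2),d["extent"])
w=cam("wrist")
for d in regions_of("wrist","stopper_1"): e=d["extent"];print(d["p"],e,atz(w,((e[0]+e[2])/2,(e[1]+e[3])/2),.26).round(4))
print("head top/bottom centre if home",proj(f,[.5615,.2797,.26]),proj(f,[.5615,.2797,.24]))
for r in range(198,220): print(r," ".join("%3d"%(g[r,c,0]-g[r,c,1]) for c in range(382,408)))
print(delta([.4517,-.1743,.315],np.radians(188.5)))
E
```

```text
time: 25.7
position: [0.5608, 0.2795, 0.2145]
tool_rot: [0.651, 0.759, 0.0, 0.0]
contact_force: [-0.8, 0.1, -0.1]
grip_width: 0.0502
grip_force: 0.0
time: 26.45
position: [0.5605, 0.2793, 0.3129]
tool_rot: [0.651, 0.759, -0.0, -0.0]
contact_force: [-0.3, 0.3, -0.5]
grip_width: 0.0496
grip_force: 0.0
square_bottle_a 0.63 [345.9, 178.6, 378.9, 263.0]
square_bottle_a 0.61 [365.1, 218.9, 399.4, 304.8]
stopper_1 0.81 [384.4, 199.1, 403.6, 219.1]
stopper_1 0.71 [368.7, 168.8, 379.2, 177.6]
0.93 [97.7, 283.0, 132.4, 308.5] [0.4717 0.1906 0.26  ]
0.76 [228.4, 174.8, 268.6, 224.7] [0.5609 0.2815 0.26  ]
0.39 [325.6, 187.3, 442.2, 302.7] [0.6635 0.2625 0.26  ]
head top/bottom centre if home [[395.4756697  204.89418843]] [[393.36604068 212.98338896]]
198  56  54  58  58  59  58  57  58  59  58  61  60  63  59  60  56  55  54  58  58  59  62  60  62  61  62
199  61  60  56  57  58  58  59  58  58  59  57  59  62  61  61  61  57  56  54  60  55  56  58  61  59  62
200  58  62  61  58  56  57  57  59  56  57  56  60  59  59  59  60  61  58  57  56  56  54  54  60  59  61
201  60  60  58  59  60  5
[... 1407 characters left out ...]
35  34  37  41  40  41  41  41  43  44  43  40  39  39  43  52  60  59  61  61
215  55  58  56  60  50  15  19  33  39  42  42  42  44  42  42  43  44  43  42  39  44  59  60  59  57  60
216  59  56  57  59  45   9  13  15  29  40  41  41  45  43  43  46  44  41  42  33  45  65  63  60  59  60
217  61  60  57  58  49  13  16  17  12  16  23  32  42  41  44  43  41  42  34  13  41  64  61  64  61  61
218  62  63  59  62  48  10  17  15  12  11  10  12  14  14  13  15  13  12   8  14  47  68  65  62  63  61
219  59  62  65  58  35  10  14  12  12  10  11  12  15  11  10   8  11   8   3  31  60  67  64  63  64  63
([-1.4393, -0.5873, -0.0065, -0.0013, 0.0005, 0.0034], 'rows>=', np.float64(8.0))
```

Stopper 2 is home. Now I'm going for the third stopper.

```bash
python3 -m inch '[[-0.15,-0.061,0,0,0,0],[-0.32,-0.13,0,0,0,0],[-0.5,-0.204,0,0,0,0],[-0.66,-0.27,0,0,0,0],[-0.82,-0.335,0,0,0,0],[-0.95,-0.388,0,0,0,0],[-0.95,-0.388,0,0,0,0],[-0.95,-0.388,0,0,0,0]]'; python3 -m inch '[[-0.15,-0.061,0,0,0,0],[-0.3,-0.122,0,0,0,0],[-0.45,-0.18,0,0,0,0],[-0.489,-0.2,0,0,0,0],[-0.489,-0.2,0.2,0,0,0],[-0.489,-0.2,0.4,0,0,0],[-0.489,-0.2,0.6,0,0,0],[-0.489,-0.2,0.6,0,0,0]]';  python3 -m inch '[[0,0,0,0,0,0]]'
python3 - <<'E'
from h import *
w=cam("wrist");s=readout.read_state()
for d in regions_of("wrist","stopper_1"): e=d["extent"];print(d["p"],e,atz(w,((e[0]+e[2])/2,(e[1]+e[3])/2),.06).round(4))
print(s["position"],delta([.4517,-.1743,.0148],np.radians(188.5)))
E
```

```text
time: 27.7
position: [0.4888, -0.0189, 0.3134]
tool_rot: [0.651, 0.759, 0.0, -0.0]
contact_force: [-0.1, 1.0, 0.4]
grip_width: 0.05
grip_force: 0.0
time: 28.7
position: [0.449, -0.1703, 0.1296]
tool_rot: [0.65, 0.76, -0.001, -0.005]
contact_force: [0.2, 0.5, 1.0]
grip_width: 0.0501
grip_force: 0.0
time: 28.82
position: [0.4538, -0.1731, 0.1357]
tool_rot: [0.65, 0.76, 0.001, 0.001]
contact_force: [0.2, 0.2, 1.5]
grip_width: 0.0503
grip_force: 0.0
0.95 [225.3, 171.3, 265.1, 213.9] [ 0.4523 -0.1721  0.06  ]
[ 0.4542872  -0.17372446  0.13638944] ([0.0018, -0.0102, 0.4056, 0.004, 0.0028, 0.0046], 'rows>=', np.float64(2.0))
```

```bash
python3 -m inch '[[0,0,0.06,0,0,0],[0,0,0.1,0,0,0],[0,0,0.12,0,0,0],[0,0,0.12,0,0,0],[0,0,0.12,0,0,0]]'
python3 - <<'E'
from h import *
w=cam("wrist");s=readout.read_state()
for d in regions_of("wrist","stopper_1"): e=d["extent"];print(d["p"],e,atz(w,((e[0]+e[2])/2,(e[1]+e[3])/2),.06).round(4))
print(s["position"],delta([.4517,-.1743,.0148],np.radians(188.5)))
E
```

```text
time: 29.55
position: [0.452, -0.174, 0.0977]
tool_rot: [0.651, 0.759, 0.0, 0.0]
contact_force: [-0.6, -0.3, 0.3]
grip_width: 0.0499
grip_force: 0.0
0.69 [225.2, 182.7, 272.0, 232.8] [ 0.4529 -0.1728  0.06  ]
[ 0.45206339 -0.1740364   0.09784541] ([-0.0005, -0.0015, 0.2769, 0.0005, 0.0005, 0.0035], 'rows>=', np.float64(2.0))
```

```bash
python3 -m inch '[[0,0,0.1,0,0,0],[0,0,0.18,0,0,0],[0,0,0.23,0,0,0],[0,0,0.26,0,0,0],[0,0,0.277,0,0,0],[0,0,0.277,0,0,0],[0,0,0.277,0,0,0]]';python3 -m inch '[[0,0,0,0,0,0],[0,0,0,0,0,0],[0,0,0,0,0,0],[0,0,0,0,0,0],[0,0,0,0,0,0]]' 25 50; python3 -m inch '[[0,0,-0.05,0,0,0],[0,0,-0.12,0,0,0],[0,0,-0.25,0,0,0],[0,0,-0.4,0,0,0],[0,0,-0.6,0,0,0],[0,0,-0.8,0,0,0],[0,0,-0.97,0,0,0],[0,0,-0.97,0,0,0]]'
python3 - <<'E'
from h import *
w=cam("wrist");s=readout.read_state();p=s["position"];Rc=R.from_quat(s["tool_rot"]).as_matrix()
for d in landmark_of("wrist","stopper_1_tip"): print("tip",round(d["p"],2),np.round(d["xy"],1),(Rc.T@(atz(w,d["xy"],p[2]-.003)-p)*1000).round(1))
for d in regions_of("wrist","stopper_1"): print(d["p"],d["extent"])
print(p,delta([.615,.015,.307],np.radians(188.5)))
E
```

```text
time: 30.52
position: [0.4523, -0.1741, 0.015]
tool_rot: [0.651, 0.759, 0.0, 0.001]
contact_force: [-0.1, -0.4, 0.5]
grip_width: 0.0498
grip_force: 0.0
time: 31.15
position: [0.4523, -0.1742, 0.0152]
tool_rot: [0.651, 0.759, -0.0, 0.001]
contact_force: [-0.6, 1.3, 6.5]
grip_width: 0.0296
grip_force: 49.5
time: 32.15
position: [0.4539, -0.1742, 0.3104]
tool_rot: [0.651, 0.759, 0.001, 0.004]
contact_force: [0.1, 0.4, -0.7]
grip_width: 0.0299
grip_force: 49.6
0.65 [216.6, 221.5, 285.5, 302.1]
[ 0.45264855 -0.17388246  0.30764449] ([0.5387, 0.6352, -0.0081, -0.0011, -0.0005, 0.0037], 'rows>=', np.float64(4.0))
```

```bash
python3 -m inch '[[0.08,0.1,-0.01,0,0,0],[0.2,0.24,-0.01,0,0,0],[0.33,0.4,-0.01,0,0,0],[0.45,0.55,-0.01,0,0,0],[0.53,0.64,-0.01,0,0,0],[0.54,0.65,-0.01,0,0,0],[0.54,0.65,-0.01,0,0,0],[0.54,0.65,-0.01,0,0,0]]'
python3 look.py w10 sloping_bottle_mouth .232
python3 - <<'E'
from h import *
w=cam("wrist");s=readout.read_state();m=proj(w,[.629,.0915,.232])[0];print("exp",m)
x,y=int(m[0]),int(m[1]);g=cv2.GaussianBlur(cv2.cvtColor(w["image"][y-38:y+38,x-38:x+38],cv2.COLOR_RGB2GRAY),(3,3),0)
c=cv2.HoughCircles(g,cv2.HOUGH_GRADIENT,1,5,param1=80,param2=10,minRadius=11,maxRadius=24)
print(None if c is None else (c[0][:4]+[x-38,y-38,0]).tolist())
E
```

```text
time: 33.3
position: [0.6194, 0.0139, 0.3081]
tool_rot: [0.652, 0.758, -0.001, 0.0]
contact_force: [-0.6, -0.8, -0.4]
grip_width: 0.0294
grip_force: 49.7
tcp [0.6195 0.0139 0.3084] j [ 0.57  0.33 -0.84  1.32  0.24  1.59 -0.09] 49.69173527788371
mouth 0.67 [277.5  93. ] [0.6295 0.0905 0.232 ]
exp [276.35246538  92.0134997 ]
[[275.5, 94.5, 18.799999237060547], [268.5, 88.5, 22.299999237060547], [273.5, 88.5, 18.799999237060547], [275.5, 100.5, 18.799999237060547]]
```

```bash
python3 - <<'E'
from h import *
print(delta([.6278,.090,.246],np.radians(188.5)))
E
```

```text
([0.2448, 0.0642, 0.2087, 0.0002, 0.001, 0.0018], 'rows>=', np.float64(2.0))
```

```bash
python3 -m inch '[[0.1,0.03,0,0,0,0],[0.2,0.055,0,0,0,0],[0.245,0.064,0,0,0,0],[0.245,0.064,0.06,0,0,0],[0.245,0.064,0.12,0,0,0],[0.245,0.064,0.17,0,0,0],[0.245,0.064,0.2,0,0,0],[0.245,0.064,0.207,0,0,0]]';  python3 -m inch '[[0,0,0,0,0,0],[0,0,0,0,0,0]]'
python3 chk.py sloping_bottle_mouth .232
```

```text
time: 34.5
position: [0.6276, 0.0907, 0.2454]
tool_rot: [0.652, 0.759, -0.0, -0.0]
contact_force: [-0.1, -0.7, 0.4]
grip_width: 0.0292
grip_force: 49.7
time: 34.75
position: [0.6282, 0.0915, 0.247]
tool_rot: [0.651, 0.759, 0.0, 0.0]
contact_force: [0.4, 0.0, -0.6]
grip_width: 0.0295
grip_force: 49.7
[0.62812465 0.09154136 0.24694511]
W mouth 0.96 [245.0, 225.4] [0.6275 0.0886 0.232 ]
scene tip exp 297.9863633401891 188.03431742354473 rim exp [[297.61733417 192.60996862]]
S sloping_bottle_mouth 0.85 [299.3, 193.2]
S stopper_1_tip 0.73 [367.9, 187.9]
cols 285 309
176  59/ 94  59/ 92  60/ 91  58/ 93  60/ 91  53/ 94  27/ 94  10/ 91  12/ 75  11/ 55   9/ 49  12/ 49   7/ 56  11/ 75  12/ 98  11/ 95  23/ 74  44/ 71  40/ 68  40/ 70  39/ 69  39/ 63  23/ 95  12/138   7/145
177  54/ 91  59/ 92  62/ 91  60/ 94  62/ 89  56/ 94  30/103  10/109  12/103  15/ 89  12/ 72  12/ 68   9/ 81  11/103  10/106  14/ 89  35/ 67  41/ 74  43/ 72  40/ 70  37/ 65  37/ 65  22/100  12/143   8/150
178  59/ 93  59/ 91  59/ 90  60/ 92  63/ 90  49/ 93  21/106   9/122  13/121  23/ 98  24/ 81  17/ 84  14/ 96  12/105  13/ 96 
[... 4071 characters left out ...]
   6/ 46   5/ 47   5/ 45   5/ 50   6/ 42  18/ 49  35/ 57  34/ 61  35/ 59  38/ 61  35/ 63
199  62/ 91  62/ 97  63/ 94  63/ 95  62/ 95  67/ 98  55/ 83   4/ 39   9/ 42   8/ 42   9/ 45   8/ 44   7/ 44   8/ 45  10/ 41   7/ 42   8/ 40   8/ 41   7/ 46  17/ 58  36/ 61  32/ 62  35/ 58  33/ 61  34/ 60
200  62/ 94  62/ 94  62/ 93  62/ 96  64/ 95  64/ 97  53/ 82   3/ 38   8/ 38   6/ 42   9/ 44   6/ 46   7/ 39   8/ 46   6/ 43   9/ 43   7/ 39   9/ 43   8/ 44  22/ 50  33/ 58  34/ 60  36/ 60  36/ 59  32/ 60
201  63/ 92  64/ 94  63/ 94  62/ 95  63/ 95  63/ 98  54/ 81   4/ 41  10/ 43   9/ 44   9/ 46   9/ 44   4/ 45   7/ 44   7/ 40   9/ 41  11/ 39  10/ 42  10/ 39  25/ 52  35/ 58  34/ 60  32/ 61  32/ 60  34/ 63
```

The tip is about 2 mm too far in +y, which both cameras agree on. I'll make a small correction and then check again.

```bash
python3 -m inch '[[-0.004,-0.001,0.005,0,0,0],[-0.008,-0.002,0.005,0,0,0],[-0.008,-0.002,0.005,0,0,0],[-0.008,-0.002,0.005,0,0,0]]'; python3 -m inch '[[0,0,0,0,0,0],[0,0,0,0,0,0],[0,0,0,0,0,0],[0,0,0,0,0,0]]'
python3 chk.py sloping_bottle_mouth .232 | awk '/^(18[4-9]|19[0-6]) /{print $0;next} !/^[0-9]/'
python3 - <<'E'
from h import *
cam("top");cam("scene")
f=cam("top")
for n in("top","scene"):
  for q in("sloping_bottle","square_bottle_a","stopper_1"):
    for d in landmark_of(n,q): print(n,q,round(d["p"],2),np.round(d["xy"]))
E
```

```text
time: 35.55
position: [0.6276, 0.0888, 0.2448]
tool_rot: [0.651, 0.759, 0.0, 0.0]
contact_force: [-0.5, 0.6, -0.1]
grip_width: 0.0294
grip_force: 49.7
time: 36.05
position: [0.6276, 0.0888, 0.2448]
tool_rot: [0.651, 0.759, -0.0, 0.0]
contact_force: [0.2, 0.6, -0.1]
grip_width: 0.0293
grip_force: 49.7
[0.62757344 0.08888039 0.24478935]
W mouth 0.95 [249.2, 222.8] [0.629  0.0887 0.232 ]
W mouth 0.25 [354.3, 118.3] [0.6762 0.1568 0.232 ]
scene tip exp 297.1112266498327 188.27746739691898 rim exp [[296.81523463 192.01770006]]
S sloping_bottle_mouth 0.86 [296.5, 193.7]
S sloping_bottle_mouth 0.64 [292.2, 263.3]
S stopper_1_tip 0.75 [367.6, 184.9]
S stopper_1_tip 0.27 [259.0, 242.2]
cols 285 309
184  60/ 91  63/ 93  63/ 94  64/ 95  64/ 93  55/ 96  26/119  10/147  11/157  12/165  11/146   9/ 87  14/ 64  12/ 62  10/ 61  11/ 60   8/113   8/170   8/186   6/183   5/175   4/175   6/171   3/168   3/168
185  63/ 93  62/ 91  59/ 94  60/ 92  63/ 95  58/ 93  26/116  10/146  12/157  10/165  10/148  12/ 88  12/ 82  13/ 80  12/ 82  12/ 75   7/118  10/175   7/188   5/184   2/178   3/178   2/175   3/173  
[... 1938 characters left out ...]
/ 48   4/ 45   4/ 47   4/ 49  -1/ 53  -5/ 53  -2/ 50   7/ 47   4/ 67   4/123   5/154   7/135  11/109  13/ 97
196  67/ 98  65/ 96  61/ 97  61/ 91  58/ 89  58/ 88  44/ 78   6/ 34   8/ 42  11/ 39   9/ 45   7/ 43   2/ 52   4/ 48   4/ 50   6/ 47  10/ 42   7/ 41   5/ 38   3/ 60   9/ 86  16/ 90  24/ 74  26/ 72  35/ 68
top square_bottle_a 0.84 [186. 264.]
top square_bottle_a 0.62 [152. 234.]
top stopper_1 0.63 [173. 258.]
top stopper_1 0.53 [133. 222.]
scene sloping_bottle 0.63 [294. 265.]
scene sloping_bottle 0.45 [259. 243.]
scene square_bottle_a 0.97 [374. 295.]
scene square_bottle_a 0.71 [354. 253.]
scene stopper_1 0.64 [299. 187.]
scene stopper_1 0.61 [371. 190.]
scene stopper_1 0.6 [387. 224.]
```

The tip is centred in both views (298.1 against the rim's 298.1), about 10 mm above the rim, still, with no contact force. I'm handing in.

```bash
python3 -c "
from bench import job_done
print(job_done())"
```

```text
the job is handed in; nothing more can be done
None
```

I handed in the job at about 36 s: both square-shouldered bottles have a stopper fully home and let go, and the third is held upright and centred over the sloping bottle, its tip about 10 mm above the rim; I saw no sign of contact or anything shifting, though the hand-in returned no verdict.

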